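# Load a label roll on the printer's bent-rod roll holder

## Robot

A 7-joint arm with a two-finger parallel gripper is mounted at the origin on the work surface. World frame = base frame: x ahead of the robot, y to its left, z up, the work surface at z = 0. Lengths are in mm, angles in rad, forces in N, time in s.
With the tool pointing down it reaches from about 400 to 850 mm from the base axis. Payload 10.4 kg.
Tool frame: the origin (TCP) lies at the centre of the arm's flange, where the gripper is bolted on; the fingertips stand 182 mm ahead of it and the grasp point (between the pads) lies 164 mm ahead of it; z points along the fingers, y is the direction in which the jaws open and shut (so a half turn about z gives the same grasp; the last joint's range is limited). The gripper opens to 87 mm and grips with 3 to 60 N. Pads are 19 mm wide; open, the fingers measure 117 mm over their backs; the gripper's body (75 mm by 190 mm) begins 51 mm behind the grasp point.
Start: joints at [-1.268, 0.332, -0.065, 1.46, 0.022, 1.35, -0.088], TCP at [200.027, 592.133, 404.776] pointing down, gripper open.
Joint ranges: [-2.6, 2.6], [-0.5, 2.12], [-1.47, 1.34], [0.16, 2.42], [-1.27, 4.41], [0.06, 2.06], [-2.6, 2.6]. Speed limits (rad/s): [2.22, 2.22, 2.79, 2.79, 3.14, 3.14, 3.14].

## Interface

Orientations are given as a unit quaternion [w, x, y, z].
In Python, from bench import ctrl gives the robot as it stands.
- The arm moves only by the tool servo_tool, never from a script. Its argument "rows" is a list of rows, each a list of 5 numbers: the shift along the tool's x, y, z in cm, then the turn about the tool's z in degrees, then the opening in per cent of the stroke, from 0 (shut) to 100 (fully open). In form: [[x, y, z, yaw, grip], ...]. A call has exactly 10 rows; each row is the pose to reach, as a shift and turn from the pose measured when the call began, along the tool's axes at that moment; what a row does not reach only later rows make up. A row lasts 1/10 s, in which the tool goes at most 50 mm and 8.59 degrees, less where a joint would pass 70% of its speed; a pose out of reach is approached as far as the arm can. A call with a gripper value outside its range is refused whole. The fingers move at their own pace and stop on an object; "grip_force" is the grip in N (left out, the last holds). Time passes only in rows, so rows that repeat a pose let the fingers close, or fill a call up. It gives the time, the measured TCP pose, the force and the opening at its end, in the units of the state.
- ctrl.sense(): the state, without advancing time (a new reading comes with each control period).
- ctrl.camera(name): name is "scene" or "top"; returns the picture (480x640x3 uint8, red, green, blue); there is no depth.
- ctrl.calibration(name): a dict with "fovy" (degrees; the focal length in pixels is half the picture's height over the tangent of half this angle, whatever the lens; pixels are square), "cx", "cy" (the principal point, pixels), "D" ([k1, k2, p1, p2, k3] as OpenCV has them; the pictures are not rectified), "cam_to_world" (4x4, takes a point from camera to world coordinates). Camera axes: x right, y up, looking along -z (the intrinsics and any distortion apply to the point x, -y, -z); pixel columns grow to the right and rows downward; lengths in mm; the calibration is good to about 2 mm. A picture is of the moment at which its call begins. calibration takes no time and is no camera call.
- ctrl.hand_in(): hands the job in, once; it reports no verdict.
The state is a dict: "time_s": time; "joint_pos": joint angles; "dq": joint speeds; "joint_efforts": joint torques, N m; "position": TCP position; "ee_rot": TCP orientation; "force": force on the tool from outside, world axes, zero at the start; "moment": the same for the moment, N m; "width": finger opening in mm.
Only numpy, scipy, OpenCV 4.12 (cv2) and the standard library are available. Lean on these libraries where they do the work, as an engineer would, in place of code of your own. Each camera call takes 0.05 s, during which the arm holds its last target.

## Task

Load the label roll (the thick roll with the small core hole, not the flat wide-cored tape roll) on the printer's roll holder. Lower it over the upright free end of the bent rod and let go so that it rests on the bend, then take it again another way, ease it round the bend without forcing it and slide it along the level bar until it sits fully home against the black disc. Leave it hanging there at rest, and leave the other things on the bench where they are.

Things in the scene. Friction and masses are not known exactly. Their poses are not given: they have to be found in the camera images.
- holder: Fixed roll holder of the label printer: one bent round rod, 10 mm thick, on a light grey base plate, dark rubber-coated from the tip to the black disc. Origin: on the bench below the upright end's axis; +x points level along the bar from the upright end to the disc, z up. The base plate is 6 mm thick and spans x 5 to 220, y -60 to 60 mm; the post stands behind the disc at x = 185 mm.
- holder_tip (a point): Top of the rounded tip of the rod's upright free end, 142 mm above the bench, straight above the holder's origin; axes as the holder's. The upright end is straight from 118 mm height up to the tip.
- holder_bend (a point): Centre of curvature of the 90 degree bend between upright end and level bar: holder x = 28 mm, 118 mm above the bench; the rod's centreline runs round it at 28 mm radius, below it and on the side away from the disc. The coating grips (friction about 1.35): the roll stops on the bend, clears it narrowly, and jams if pushed out of line. Axes as the holder's.
- holder_seat (a point): Point on the level bar's centreline at the near face of the black disc (68 mm across, 4 mm thick): holder x = 130 mm, 90 mm above the bench; axes as the holder's. The bar is straight from x = 28 mm to here. With the roll home its middle is 22.5 mm before this point along x and 7.5 mm below it, as it hangs with the top of its bore on the bar.
- label_roll: The roll to load: firm white label roll on a brown core, 60 mm outside diameter, 45 mm long, straight 25 mm bore right through, 80 to 170 g; it does not unwind. Starts lying flat on one end face. Origin: centre of the end face underneath at the start; z along the bore. Let go on the upright end it drops on the bend and rests there with its top leaning 25 to 50 degrees away from the disc.
- label_roll_center (a point): Middle of the label roll, on its axis, 22.5 mm from either end face.
- tape_roll: Bystander: flat roll of cream tape, 96 mm outside diameter, 25 mm high, 76 mm core, lying flat. It and the label roll change places from start to start. Origin: centre of its underside.
- well_plate: Bystander: white 96-well plate, 128 x 86 x 15 mm. Origin: centre of its underside, x along its length.
- kit_carton: Bystander: small white carton, 75 x 85 x 55 mm high. Origin: centre of its underside.
- jar: Bystander: white jar with a screw cap, 56 mm across, 65 mm high. Origin: centre of its underside.
- tip_box: Bystander: pipette-tip box with a clear lid, 120 x 82 x 60 mm high. Origin: centre of its underside, x along its length.
- marker: Bystander: marker pen, 110 mm long, 13 mm thick, lying along its x. Origin: near its middle, on the bench.
There are look-alikes about, which are no part of the job. What is shaped like the label_roll but orange or yellow is not meant.

How it is judged:
By the outcome, as a careful person would: the job done as asked, in the order asked, and still so for the second after the job is handed in, with the robot touching nothing.
It also fails if it takes over 58 s, if anything falls off the work surface, if the arm or the gripper's body presses on something with over 40 N, if the wrist force passes 120 N, or if a joint passes its speed limit or range.

## Working session

There is one attempt and no reset: what is moved stays moved. The work goes in short steps, Python scripts to look and compute and a tool call to move; the robot and the scene stay as the last step left them, time stands still between calls to the robot, and variables do not carry over. Pictures are saved under pics/ and viewed, and the job is handed in when it is done.

Besides the shell and the picture viewer there is one more tool, called after ">>>" by a JSON object that holds its "api" and its "payload", one argument or row to a line. servo_tool: Moves the arm, as the interface text tells. Its arguments: {"type":"object","properties":{"rows":{"type":"array"},"grip_force":{"type":"number"}},"required":["rows"]}

```bash
ls; mkdir -p pics
python3 - <<'E'
from bench import ctrl
import cv2,json
s=ctrl.sense();print(s)
for n in("scene","top"):
    c=ctrl.calibration(n);print(n,c)
    cv2.imwrite(f"pics/{n}0.png",ctrl.camera(n)[:,:,::-1])
E
```

```text
pics
{'time_s': 0.0, 'joint_pos': array([-1.26759284,  0.33285605, -0.06468263,  1.46094711,  0.02160097,
        1.34993049, -0.08849   ]), 'dq': array([-0.00036977, -0.00039846,  0.00022062, -0.00029442,  0.0011608 ,
       -0.00076554,  0.00041573]), 'joint_efforts': array([-6.91265609e-05, -6.23282290e+01,  2.44137982e-02, -3.89865768e+01,
       -6.13066996e-02,  4.04856645e-02,  1.41140472e-04]), 'position': array([200.00364788, 591.98926999, 403.96083647]), 'ee_rot': array([-7.97092078e-05,  1.62174817e-01,  9.86761778e-01, -7.18386730e-04]), 'force': array([-0.61213196, -0.98948611,  0.4119058 ]), 'moment': array([ 0.02718218, -0.00662294, -0.01728881]), 'width': 87.62356636141789}
scene {'fovy': 42.02209272176039, 'cx': 320.75213182542166, 'cy': 230.84418823071346, 'D': array([0.02955777, 0.        , 0.        , 0.        , 0.        ]), 'cam_to_world': array([[-4.64334836e-01, -6.57476970e-01,  5.93394636e-01,
         1.24009532e+03],
       [ 8.85643885e-01, -3.48704712e-01,  3.06659312e-01,
         4.72541952e+02],
       [ 5.29807062e-03,  6.67928932e-01,  7.44206203e-01,
         9.45586149e+02],
       [ 0.00000000e+00,  0.00000000e+00,  0.00000000e+00,
         1.00000000e+00]])}
top {'fovy': 55.50384471123434, 'cx': 321.39979227921964, 'cy': 239.51917249861864, 'D': array([-0.04784169,  0.        ,  0.        ,  0.        ,  0.        ]), 'cam_to_world': array([[-1.12208166e-01,  9.73691570e-01, -1.98328148e-01,
         4.00201841e+02],
       [-9.93684652e-01, -1.09875426e-01,  2.27640717e-02,
         1.53585566e+02],
       [ 3.73794981e-04,  1.99629951e-01,  9.79871289e-01,
         9.91127878e+02],
       [ 0.00000000e+00,  0.00000000e+00,  0.00000000e+00,
         1.00000000e+00]])}
```

View pics/scene0.png

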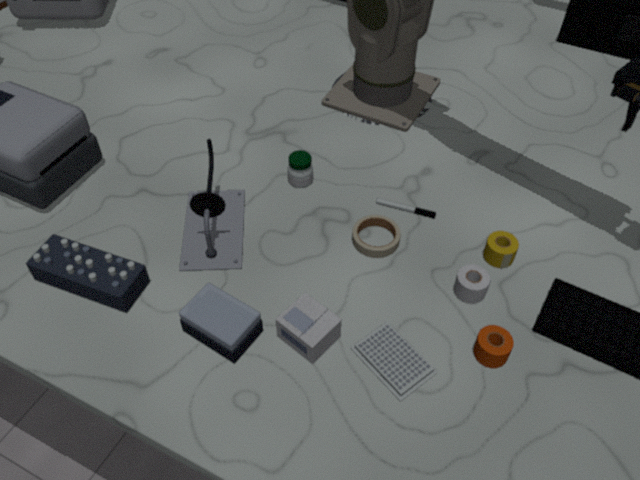

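View pics/top0.png

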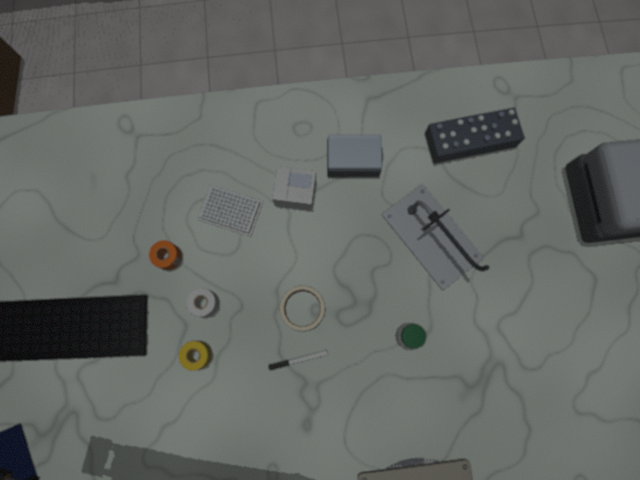

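The label roll is white, at scene (472,284) and top (202,303). The holder's tip is at scene (210,142) and top (487,268), and the disc at scene (207,204) and top (433,220). I'll zoom in on these.

```bash
cat > h.py <<'E'
import numpy as np,cv2
from bench import ctrl
def K(n):
    c=ctrl.calibration(n); f=240/np.tan(np.radians(c["fovy"])/2)
    return np.array([[f,0,c["cx"]],[0,f,c["cy"]],[0,0,1.]]),np.array(c["D"],float),np.array(c["cam_to_world"])
def ray(n,uv):
    k,D,T=K(n); p=cv2.undistortPoints(np.array([[uv]],float),k,D)[0,0]
    d=T[:3,:3]@np.array([p[0],-p[1],-1]); return T[:3,3],d/np.linalg.norm(d)
def plane(n,uv,z):
    o,d=ray(n,uv); return o+d*(z-o[2])/d[2]
def tri(a,b):
    o1,d1=ray("scene",a);o2,d2=ray("top",b)
    A=np.stack([d1,-d2],1);t=np.linalg.lstsq(A,o2-o1,rcond=None)[0]
    p,q=o1+d1*t[0],o2+d2*t[1]; return (p+q)/2,np.linalg.norm(p-q)
def proj(n,P):
    k,D,T=K(n);P=np.atleast_2d(np.array(P,float));c=(P-T[:3,3])@T[:3,:3]
    c=c*[1,-1,-1];return cv2.projectPoints(c,np.zeros(3),np.zeros(3),k,D)[0][:,0]
def shot(n,name,box=None,s=1):
    im=ctrl.camera(n)[:,:,::-1].copy()
    cv2.imwrite(f"pics/{name}_full.png",im)
    if box: x0,y0,x1,y1=box; im=cv2.resize(im[y0:y1,x0:x1],None,fx=s,fy=s,interpolation=cv2.INTER_CUBIC)
    cv2.imwrite(f"pics/{name}.png",im);return im
E
python3 - <<'E'
import cv2
a=cv2.imread("pics/scene0.png");b=cv2.imread("pics/top0.png")
f=lambda im,x0,y0,x1,y1,s:cv2.resize(im[y0:y1,x0:x1],None,fx=s,fy=s,interpolation=cv2.INTER_CUBIC)
A=f(a,170,130,250,280,4);B=f(b,375,175,500,300,4)
cv2.imwrite("pics/hA.png",A);cv2.imwrite("pics/hB.png",B)
cv2.imwrite("pics/r.png",cv2.hconcat([f(a,440,250,510,310,5),f(b,170,270,240,330,5)]))
E
```

```text
(no output)
```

View pics/hA.png

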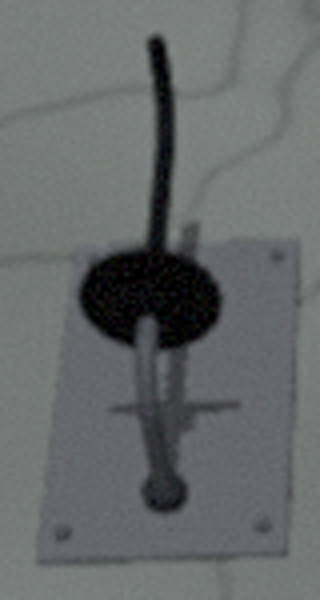

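View pics/hB.png

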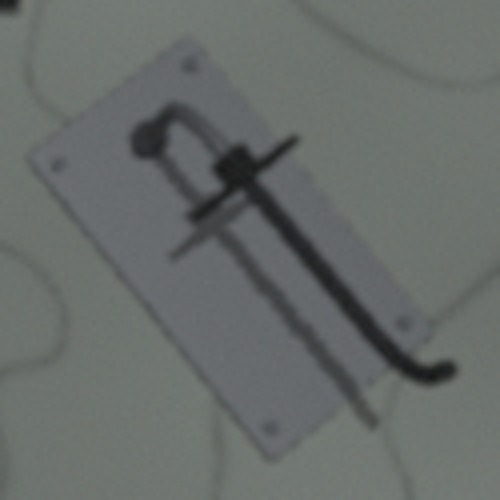

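View pics/r.png

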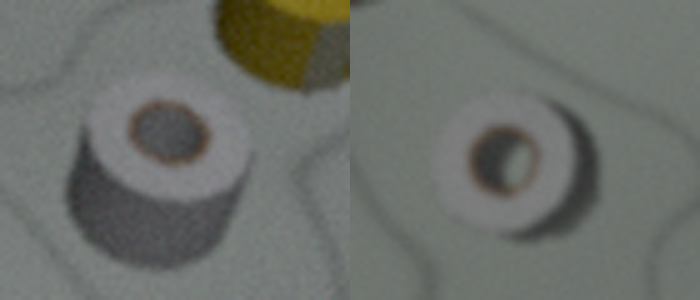

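Run:
```python
from h import *
np.set_printoptions(precision=1,suppress=True)
sA=lambda u,v:(170+(u+.5)/4-.5,130+(v+.5)/4-.5)
sB=lambda u,v:(375+(u+.5)/4-.5,175+(v+.5)/4-.5)
print("tip",tri(sA(155,40),sB(448,369)))
ca=[plane("scene",sA(*p),6) for p in[(78,240),(300,240),(287,553),(38,560)]]
cb=[plane("top",sB(*p),6) for p in[(437,330),(275,460),(28,157),(188,40)]]
print("cornersA",np.array(ca));print("cornersB",np.array(cb))
def fr(c):
    c=np.array(c);ctr=c.mean(0)
    e=(c[2]+c[3]-c[0]-c[1]);
    return ctr,np.degrees(np.arctan2(e[1],e[0])),np.linalg.norm(e)/2,np.linalg.norm(c[0]+c[3]-c[1]-c[2])/2
for c in(ca,cb):
    m,a,L,W=fr(c);u=np.array([np.cos(np.radians(a)),np.sin(np.radians(a)),0]);print(m,a,L,W,"origin",m-112.5*u)
print("disc ctr", tri(sA(150,299),sB(243,180)))
t=lambda u,v,x,y:(x+(u+.5)/5-.5,y+(v+.5)/5-.5)
a=t(169,131,440,250);b=t(155,161,170,270)
print("roll",tri(a,b),plane("scene",a,45),plane("top",b,45))
# outer contours of white top face
import cv2
```

```text
tip (array([ 484.9, -171.6,  138.1]), np.float64(0.5867334771786226))
cornersA [[ 517.9 -218.7    6. ]
 [ 462.2 -114.     6. ]
 [ 646.6   -4.7    6. ]
 [ 705.6 -107.2    6. ]]
cornersB [[ 520.2 -220.2    6. ]
 [ 460.  -119.2    6. ]
 [ 642.6   -9.4    6. ]
 [ 700.3 -109.3    6. ]]
[ 583.1 -111.1    6. ] 30.683301543248987 216.2958391531312 118.39593365240579 origin [ 486.3 -168.5    6. ]
[ 580.8 -114.5    6. ] 31.322379714115996 212.2709671194912 116.44273704945469 origin [ 484.7 -173.     6. ]
disc ctr (array([ 598.1, -103.8,   88.4]), np.float64(0.523232594387747))
roll (array([488.8, 396.3,  43.6]), np.float64(2.8675408951928096)) [489.2 397.8  45. ] [489.1 394.6  45. ]
```

```bash
cat >> h.py <<'E'
from scipy.spatial.transform import Rotation as Ro
def st():
    s=ctrl.sense();q=s["ee_rot"];R=Ro.from_quat([q[1],q[2],q[3],q[0]]).as_matrix();return s,np.array(s["position"]),R
def to(x,y,z,ya=None):
    "grasp point target (world) -> tool shift cm; ya world angle of tool y"
    s,p,R=st(); d=R.T@(np.array([x,y,z])-(p+R[:,2]*164)); a=np.degrees(np.arctan2(R[1,1],R[0,1]))
    print("t",round(s["time_s"],2),"grasp",(p+R[:,2]*164).round(1),"yA",a.round(1),"q",s["joint_pos"].round(2),"F",s["force"].round(1),"w",round(s["width"],1))
    print("shift cm",(d/10).round(2),"yaw",None if ya is None else round((a-ya+180)%360-180,1))
O=np.array([485.,-171.6]);A=31.0
def H(x,y,z):
    c,s_=np.cos(np.radians(A)),np.sin(np.radians(A)); return O[0]+c*x-s_*y,O[1]+s_*x+c*y,z
E
python3 - <<'E'
from h import *
to(489,396,130,-59)
E
```

```text
t 0.1 grasp [199.9 591.8 240. ] yA 71.3 q [-1.27  0.33 -0.06  1.46  0.02  1.35 -0.09] F [-0.4 -0.1  0.8] w 86.8
shift cm [-33.65  -9.29  11.02] yaw 130.3
```

>>> {"api": "servo_tool", "payload": {
  "rows": [
    [-3.4,-0.9,1.1,8.5,100],
    [-6.7,-1.9,2.2,17,100],
    [-10.1,-2.8,3.3,25.5,100],
    [-13.5,-3.7,4.4,34,100],
    [-16.8,-4.6,5.5,42.5,100],
    [-20.2,-5.6,6.6,51,100],
    [-23.6,-6.5,7.7,59.5,100],
    [-26.9,-7.4,8.8,68,100],
    [-30.3,-8.4,9.9,76.5,100],
    [-33.7,-9.3,11,85,100]
  ],
  "grip_force": 20
}}

```text
time_s: 1.1
position: [490.4, 394.9, 293.5]
ee_rot: [0.0, 0.788, 0.616, -0.001]
force: [0.3, 1.0, 0.0]
width: 87.2
```

Run:
```python
from h import *
to(489,396,28,-59)
```

```text
t 1.1 grasp [490.3 394.6 129.5] yA -14.0 q [-0.98  0.43  0.3   1.6  -0.13  1.14 -0.9 ] F [0.3 1.  0. ] w 87.2
shift cm [ 0.12 -0.15 10.15] yaw 45.0
```

>>> {"api": "servo_tool", "payload": {
  "rows": [
    [0.1,-0.15,1,8.5,100],
    [0.1,-0.15,2,17,100],
    [0.1,-0.15,3,25.5,100],
    [0.1,-0.15,4,34,100],
    [0.1,-0.15,5,42,100],
    [0.1,-0.15,5,45,100],
    [0.1,-0.15,6,45,100],
    [0.1,-0.15,7.5,45,100],
    [0.1,-0.15,9,45,100],
    [0.1,-0.15,10,45,100]
  ]
}}

```text
time_s: 2.1
position: [488.6, 395.7, 191.1]
ee_rot: [0.001, 0.964, 0.268, -0.002]
force: [-0.2, 0.2, -0.2]
width: 87.2
```

Run:
```python
from h import *
to(489,396,28,-59)
cv2.imwrite("pics/g1.png",cv2.hconcat([shot("scene","a",(400,200,580,360),3)[:,:400],shot("top","b",(130,230,290,390),3)[:,:400]]))if 0 else shot("scene","g1",(380,200,580,360),4)
```

```text
t 2.1 grasp [488.2 395.1  27.1] yA -59.0 q [-1.07  0.56  0.41  1.67 -0.26  0.96 -1.59] F [-0.2  0.2 -0.2] w 87.2
shift cm [ 0.11 -0.03 -0.09] yaw 0.0
```

View pics/g1.png

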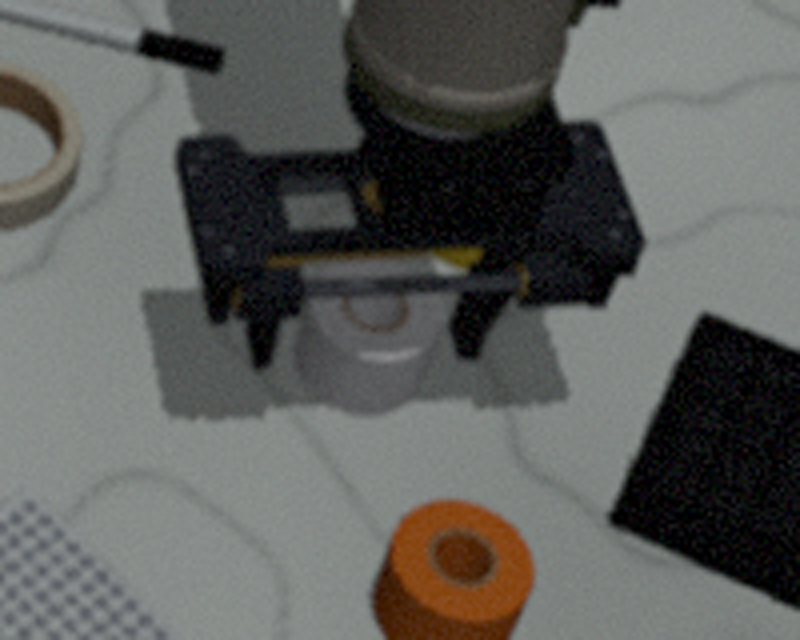

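The fingers straddle the white roll, with tips at crop (262,350) and (467,345) and the roll centred near (375,310). I'll close the gripper and lift.

>>> {"api": "servo_tool", "payload": {
  "rows": [
    [0.1,0,0,0,60],
    [0.1,0,0,0,60],
    [0.1,0,0,0,60],
    [0.1,0,0,0,60],
    [0.1,0,0,0,60],
    [0.1,0,0,0,60],
    [0.1,0,-1,0,60],
    [0.1,0,-5,0,60],
    [0.1,0,-10,0,60],
    [0.1,0,-15,0,60]
  ],
  "grip_force": 20
}}

```text
time_s: 3.15
position: [489.3, 396.2, 342.0]
ee_rot: [0.002, 0.964, 0.267, -0.003]
force: [0.9, 0.9, -1.1]
width: 58.2
```

Run:
```python
from h import *
to(*H(0,0,190),-59)
```

```text
t 3.15 grasp [488.7 395.4 178. ] yA -59.0 q [-1.11  0.4   0.46  1.55 -0.19  1.24 -1.65] F [ 0.9  0.9 -1.1] w 58.2
shift cm [-29.53  48.4   -0.91] yaw 0.0
```

>>> {"api": "servo_tool", "payload": {
  "rows": [
    [-1.2,2,-1,0,40],
    [-3.6,6,-1,0,40],
    [-6.1,10,-1,0,40],
    [-8.5,14,-1,0,40],
    [-11,18,-1,0,40],
    [-13.4,22,-1,0,40],
    [-15.9,26,-1,0,40],
    [-18.3,30,-1,0,40],
    [-20.7,34,-1,0,40],
    [-22,36,-1,0,40]
  ]
}}

```text
time_s: 4.15
position: [485.6, -30.1, 354.9]
ee_rot: [0.002, 0.964, 0.265, -0.002]
force: [0.9, 0.0, -1.2]
width: 58.5
```

Run:
```python
from h import *
to(*H(0,0,195),-59)
```

```text
t 4.15 grasp [485.1 -30.9 190.9] yA -59.3 q [-0.75  0.05  0.74  1.92 -0.03  1.19 -1.03] F [ 0.9  0.  -1.2] w 58.5
shift cm [-7.2  12.09 -0.34] yaw -0.3
```

>>> {"api": "servo_tool", "payload": {
  "rows": [
    [-0.9,1.5,-0.3,0,40],
    [-2.2,3.6,-0.4,0,40],
    [-3.6,6,-0.4,-0.3,40],
    [-5,8.4,-0.4,-0.3,40],
    [-6.2,10.4,-0.4,-0.3,40],
    [-6.9,11.6,-0.4,-0.3,40],
    [-7.2,12.1,-0.4,-0.3,40],
    [-7.2,12.1,-0.4,-0.3,40],
    [-7.2,12.1,-0.4,-0.3,40],
    [-7.2,12.1,-0.4,-0.3,40]
  ]
}}

```text
time_s: 5.15
position: [485.7, -170.0, 359.5]
ee_rot: [0.002, 0.963, 0.268, -0.002]
force: [0.4, -0.0, -1.1]
width: 58.2
```

Run:
```python
from h import *
to(*H(0,0,195),-59)
a=shot("scene","s2",(130,60,290,260),3);b=shot("top","t2",(400,170,560,370),3)
cv2.imwrite("pics/st2.png",cv2.resize(cv2.hconcat([a,b]),(800,500)))
```

```text
t 5.15 grasp [ 485.2 -170.7  195.6] yA -58.9 q [-0.55  0.14  0.87  1.85 -0.11  1.21 -0.67] F [ 0.4 -0.  -1.1] w 58.2
shift cm [-0.06  0.07  0.06] yaw 0.1
```

View pics/st2.png

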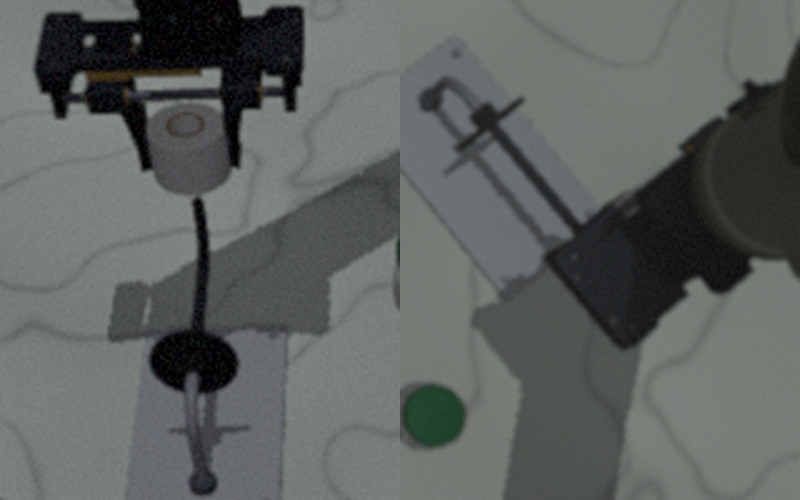

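Run:
```python
from h import *
im=cv2.imread("pics/s2_full.png")
cv2.imwrite("pics/z.png",cv2.resize(im[90:170,180:240],None,fx=8,fy=8,interpolation=cv2.INTER_CUBIC)[:600])
print(plane("scene",(204,110),213.5), proj("scene",[[485.2,-170.7,213.5],[485.2,-170.7,168.5],[484.9,-171.6,142]]))
```

```text
[ 487.33174782 -167.82161238  213.5       ] [[203.3866547  108.94879322]
 [206.5194409  127.70685945]
 [207.99078635 138.04802066]]
```

View pics/z.png

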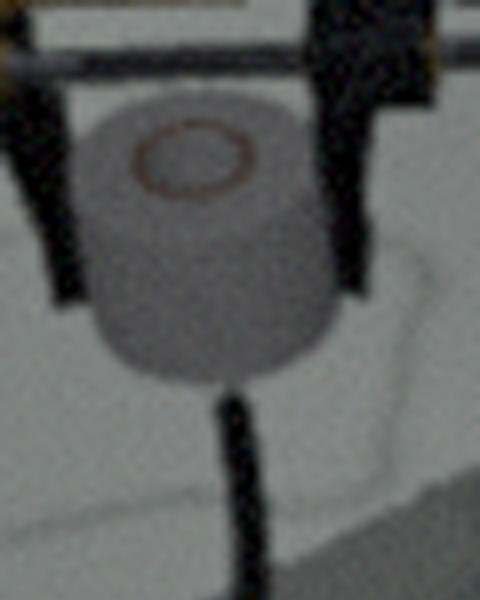

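>>> {"api": "servo_tool", "payload": {
  "rows": [
    [0,0.05,0.8,0,40],
    [0,0.05,1.6,0,40],
    [0,0.05,2.4,0,40],
    [0,0.05,3.2,0,40],
    [0,0.05,4,0,40],
    [0,0.05,4.6,0,40],
    [0,0.05,5.2,0,40],
    [0,0.05,5.6,0,40],
    [0,0.05,6,0,40],
    [0,0.05,6.2,0,40]
  ]
}}

```text
time_s: 6.25
position: [485.8, -170.9, 297.3]
ee_rot: [0.002, 0.963, 0.268, -0.002]
force: [-0.1, -0.2, -0.2]
width: 58.2
```

Run:
```python
from h import *
to(*H(0,0,133),-59)
a=shot("scene","s3",(160,80,260,230),5);
cv2.imwrite("pics/s3.png",a[:600])
```

```text
t 6.25 grasp [ 485.2 -171.6  133.3] yA -58.9 q [-0.51  0.23  0.85  1.92 -0.19  1.08 -0.6 ] F [-0.1 -0.2 -0.2] w 58.2
shift cm [-0.02 -0.01  0.03] yaw 0.1
```

View pics/s3.png

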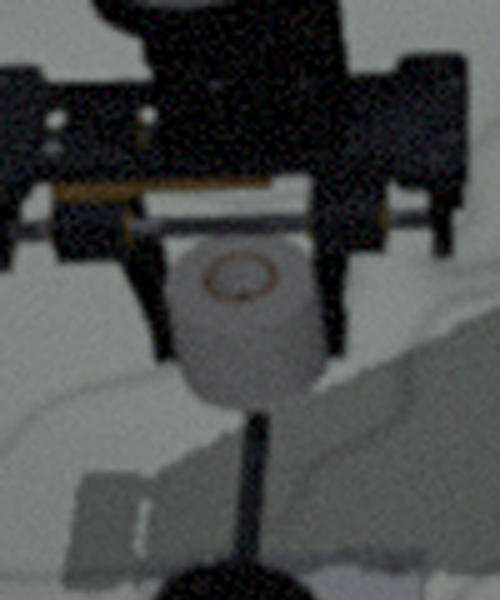

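The rod is inside the bore: it shows just in the hole at crop (240,293). The contact force is near zero, so I'll let go.

>>> {"api": "servo_tool", "payload": {
  "rows": [
    [0,0,0.1,0,80],
    [0,0,0.1,0,100],
    [0,0,0.1,0,100],
    [0,0,0.1,0,100],
    [0,0,0.1,0,100],
    [0,0,0.1,0,100],
    [0,0,0.1,0,100],
    [0,0,0.1,0,100],
    [0,0,0.1,0,100],
    [0,0,0.1,0,100]
  ]
}}

```text
time_s: 7.3
position: [485.7, -170.8, 296.1]
ee_rot: [0.002, 0.963, 0.268, -0.002]
force: [-0.2, 0.4, -0.5]
width: 87.2
```

Run:
```python
from h import *
to(*H(0,0,133),-59)
a=shot("scene","s4",(160,80,260,230),5);
cv2.imwrite("pics/s4.png",a[:600])
```

```text
t 7.3 grasp [ 485.1 -171.6  132.1] yA -58.9 q [-0.51  0.24  0.85  1.92 -0.19  1.08 -0.6 ] F [-0.2  0.4 -0.5] w 87.2
shift cm [-0.01 -0.   -0.09] yaw 0.1
```

View pics/s4.png

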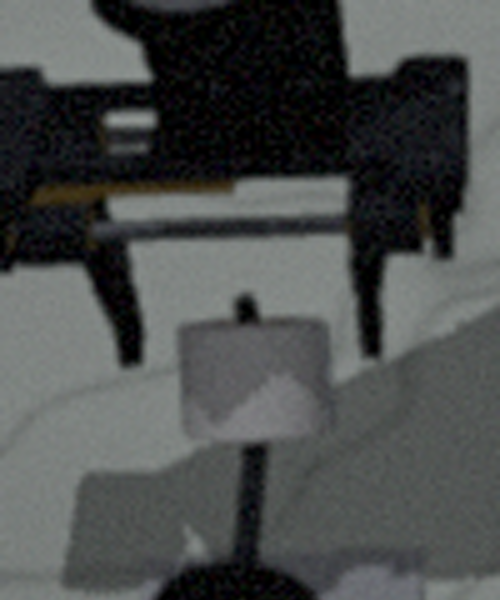

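The roll dropped and leans. It is seen square on from the scene camera (no end face visible), so the lean is about 40 degrees. The tip shows above it at crop (245,305). Next I'll compute the bore-round-bend geometry.

```bash
cat > geo.py <<'E'
import numpy as np
# rod centreline in holder xz
t=np.linspace(0,np.pi/2,120)
C=np.vstack([np.stack([np.zeros(40),np.linspace(142-5,118,40)],1),np.stack([28-28*np.cos(t),118-28*np.sin(t)],1),np.stack([np.linspace(28,130,200),np.full(200,90.)],1)])
def clear(c,phi):
    "min clearance of bore to rod (approx): rod pts within +-22.5 along axis must be within 12.5 - 5/.. laterally"
    a=np.array([-np.sin(phi),np.cos(phi)]);n=np.array([-np.cos(phi),-np.sin(phi)])
    T=np.gradient(C,axis=0);T/=np.linalg.norm(T,axis=1)[:,None];N=np.stack([-T[:,1],T[:,0]],1)
    m=9e9
    for s in(5,-5):
        P=C+s*N-c; al=P@a; la=P@n; k=abs(al)<=22.5
        m=min(m,(12.5-abs(la[k])).min())
    return m
if __name__=="__main__":
    # for each phi: best centre with max clearance, along axis position free -> for each (phi, s)
    for ph in range(30,91,5):
        p=np.radians(ph);best=[]
        a=np.array([-np.sin(p),np.cos(p)]);n=np.array([-np.cos(p),-np.sin(p)])
        out=[]
        for s in np.arange(-30,31,2.):
            r=max((clear(np.array([28,118])+n*d+a*s,p),d) for d in np.arange(10,32,.5))
            if r[0]>0: out.append((s,round(float(r[0]),1),r[1]))
        print(ph,[(o,(np.array([28,118])+n*o[2]+a*o[0]).round(0).tolist()) for o in out][::2])
E
python3 geo.py
python3 - <<'E'
from h import *
o,d=ray("scene",(211-.6,156-1.3))
for ph in(35,40,45):
    p=np.radians(ph)
    f=lambda s:np.array(H(28-21.5*np.cos(p)-s*np.sin(p),0,118-21.5*np.sin(p)+s*np.cos(p)))
    g=[(np.linalg.norm(np.cross(f(s)-o,d)),s) for s in np.arange(-25,25,.5)]
    m=min(g);s=m[1];print(ph,m,28-21.5*np.cos(p)-s*np.sin(p),118-21.5*np.sin(p)+s*np.cos(p))
E
```

```text
30 [((np.float64(2.0), 1.1, np.float64(22.0)), [8.0, 109.0]), ((np.float64(6.0), 1.0, np.float64(21.5)), [6.0, 112.0]), ((np.float64(10.0), 1.0, np.float64(21.5)), [4.0, 116.0]), ((np.float64(14.0), 1.0, np.float64(21.5)), [2.0, 119.0]), ((np.float64(18.0), 1.0, np.float64(21.5)), [0.0, 123.0]), ((np.float64(22.0), 1.0, np.float64(21.5)), [-2.0, 126.0]), ((np.float64(26.0), 1.2, np.float64(21.5)), [-4.0, 130.0]), ((np.float64(30.0), 1.4, np.float64(21.5)), [-6.0, 133.0])]
35 [((np.float64(0.0), 0.0, np.float64(20.5)), [11.0, 106.0]), ((np.float64(4.0), 0.6, np.float64(21.5)), [8.0, 109.0]), ((np.float64(28.0), 0.0, np.float64(20.0)), [-4.0, 129.0])]
40 [((np.float64(0.0), 0.5, np.float64(21.0)), [12.0, 105.0])]
45 [((np.float64(-2.0), 0.0, np.float64(20.5)), [15.0, 102.0]), ((np.float64(2.0), 0.0, np.float64(20.5)), [12.0, 105.0])]
50 [((np.float64(-4.0), 0.0, np.float64(20.5)), [18.0, 100.0]), ((np.float64(0.0), 0.5, np.float64(21.0)), [15.0, 102.0])]
55 [((np.float64(-6.0), 0.0, np.float64(20.5)), [21.0, 98.0]), ((np.float64(-2.0), 1.5, np.float64(22.0)), [17.0, 99.0])]
60 [((np.fl
[... 2209 characters left out ...]
 [58.0, 90.0]), ((np.float64(-26.0), 7.5, np.float64(28.0)), [54.0, 90.0]), ((np.float64(-22.0), 7.5, np.float64(28.0)), [50.0, 90.0]), ((np.float64(-18.0), 7.1, np.float64(28.0)), [46.0, 90.0]), ((np.float64(-14.0), 6.5, np.float64(27.0)), [42.0, 91.0]), ((np.float64(-10.0), 5.5, np.float64(26.0)), [38.0, 92.0]), ((np.float64(-6.0), 4.0, np.float64(24.5)), [34.0, 94.0]), ((np.float64(-2.0), 1.0, np.float64(22.0)), [30.0, 96.0])]
35 (np.float64(0.9207786040823538), np.float64(1.5)) 9.527866393260107 106.896834684886
40 (np.float64(0.9181381985790774), np.float64(3.5)) 9.280287839039087 106.86122194265583
45 (np.float64(0.8598181850402363), np.float64(5.0)) 9.26167029855649 106.33273811042197
```

Resting roll centre is at about holder (9.4, 0, 107), with a lean of about 38°, which agrees with the clearance map. I'll re-take it lightly by its leading (disc-side) end so it can pivot in the grip and trail round the bend.

Run:
```python
from h import *
to(*H(15.6,0,106),-59)
```

```text
t 7.35 grasp [ 485.1 -171.6  132.1] yA -58.9 q [-0.51  0.24  0.85  1.92 -0.19  1.08 -0.6 ] F [-0.1 -0.3  0.5] w 86.7
shift cm [ 1.57 -0.01  2.61] yaw 0.1
```

>>> {"api": "servo_tool", "payload": {
  "rows": [
    [0.5,0,0.6,0.1,100],
    [1,0,1.3,0.1,100],
    [1.4,0,2,0.1,100],
    [1.6,0,2.6,0.1,100],
    [1.6,0,2.6,0.1,100],
    [1.6,0,2.6,0.1,50],
    [1.6,0,2.6,0.1,50],
    [1.6,0,2.6,0.1,50],
    [1.6,0,2.6,0.1,50],
    [1.6,0,2.6,0.1,50]
  ],
  "grip_force": 5
}}

```text
time_s: 8.35
position: [499.4, -162.7, 270.2]
ee_rot: [0.002, 0.964, 0.267, -0.002]
force: [-0.1, -0.9, 0.2]
width: 58.6
```

Run:
```python
from h import *
to(*H(15.6,0,106),-59)
to(*H(21,0,103),-59)
to(*H(33,0,98),-59)
a=shot("scene","s5",(160,80,260,230),5);
cv2.imwrite("pics/s5.png",a[:600])
```

```text
t 8.35 grasp [ 498.9 -163.4  106.2] yA -59.0 q [-0.49  0.3   0.83  1.92 -0.25  1.03 -0.58] F [-0.1 -0.9  0.2] w 58.6
shift cm [-0.05 -0.01  0.02] yaw 0.0
t 8.35 grasp [ 498.9 -163.4  106.2] yA -59.0 q [-0.49  0.3   0.83  1.92 -0.25  1.03 -0.58] F [-0.1 -0.9  0.2] w 58.6
shift cm [ 0.49 -0.01  0.32] yaw 0.0
t 8.35 grasp [ 498.9 -163.4  106.2] yA -59.0 q [-0.49  0.3   0.83  1.92 -0.25  1.03 -0.58] F [-0.1 -0.9  0.2] w 58.6
shift cm [ 1.7  -0.02  0.81] yaw 0.0
```

View pics/s5.png

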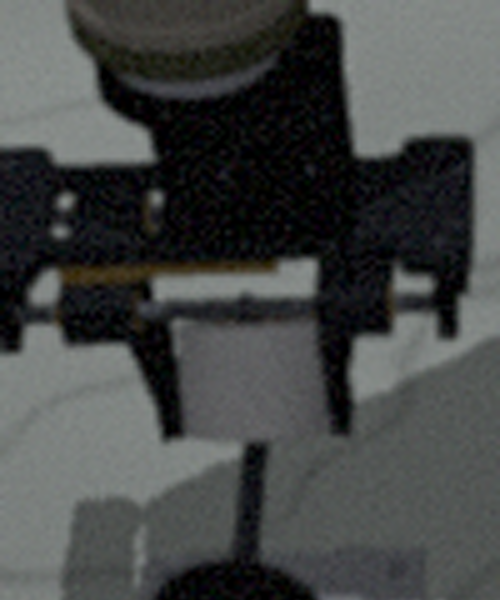

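>>> {"api": "servo_tool", "payload": {
  "rows": [
    [0.1,0,0.06,0,50],
    [0.2,0,0.12,0,50],
    [0.3,0,0.18,0,50],
    [0.4,0,0.24,0,50],
    [0.5,0,0.3,0,50],
    [0.6,0,0.35,0,50],
    [0.7,0,0.4,0,50],
    [0.8,0,0.45,0,50],
    [0.8,0,0.45,0,50],
    [0.8,0,0.45,0,50]
  ],
  "grip_force": 5
}}

```text
time_s: 9.4
position: [506.4, -158.5, 265.7]
ee_rot: [0.002, 0.964, 0.267, -0.002]
force: [0.4, -0.3, -0.2]
width: 58.4
```

Run:
```python
from h import *
to(*H(33,0,98),-59)
a=shot("scene","s6",(160,80,260,230),5);
cv2.imwrite("pics/s6.png",a[:600])
```

```text
t 9.4 grasp [ 505.9 -159.2  101.7] yA -59.0 q [-0.48  0.32  0.82  1.91 -0.27  1.03 -0.58] F [ 0.4 -0.3 -0.2] w 58.4
shift cm [ 0.87 -0.01  0.36] yaw 0.0
```

View pics/s6.png

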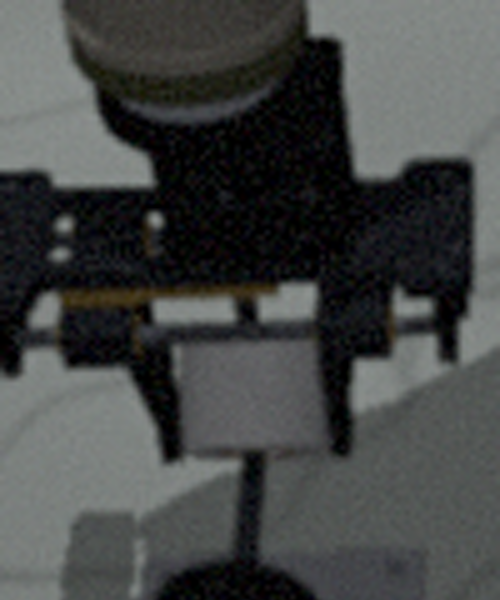

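The leading face's brown rim now shows at crop (250,450), so it is turning in the grip with almost no force. I'll continue round.

>>> {"api": "servo_tool", "payload": {
  "rows": [
    [0.12,0,0.07,0,50],
    [0.24,0,0.13,0,50],
    [0.36,0,0.19,0,50],
    [0.48,0,0.25,0,50],
    [0.6,0,0.29,0,50],
    [0.72,0,0.33,0,50],
    [0.84,0,0.36,0,50],
    [0.96,0,0.38,0,50],
    [1.1,0,0.4,0,50],
    [1.1,0,0.4,0,50]
  ],
  "grip_force": 5
}}

```text
time_s: 10.45
position: [516.0, -152.6, 261.6]
ee_rot: [0.002, 0.964, 0.268, -0.002]
force: [0.1, -0.5, 0.3]
width: 58.5
```

Run:
```python
from h import *
to(*H(42,0,98),-59)
a=shot("scene","s7",(160,80,260,230),5);
cv2.imwrite("pics/s7.png",a[:600])
```

```text
t 10.45 grasp [ 515.6 -153.3   97.6] yA -59.0 q [-0.48  0.35  0.81  1.89 -0.29  1.03 -0.58] F [ 0.1 -0.5  0.3] w 58.5
shift cm [ 0.64 -0.01 -0.04] yaw 0.0
```

View pics/s7.png

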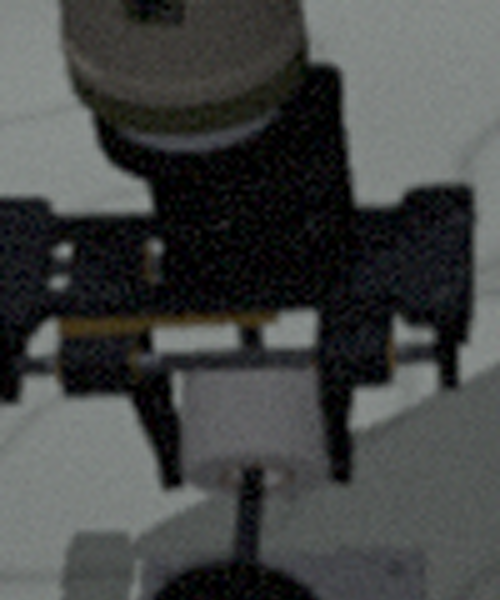

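>>> {"api": "servo_tool", "payload": {
  "rows": [
    [0.12,0,0,0,50],
    [0.25,0,0,0,50],
    [0.37,0,0,0,50],
    [0.5,0,0,0,50],
    [0.62,0,0,0,50],
    [0.75,0,0,0,50],
    [0.87,0,0,0,50],
    [1,0,0,0,50],
    [1.1,0,0,0,50],
    [1.2,0,0,0,50]
  ],
  "grip_force": 5
}}

```text
time_s: 11.5
position: [526.2, -146.5, 261.4]
ee_rot: [0.002, 0.964, 0.268, -0.002]
force: [-2.3, -2.2, -1.2]
width: 58.4
```

Run:
```python
from h import *
to(*H(60,0,98),-59)
a=shot("scene","s8",(160,80,260,230),5);
cv2.imwrite("pics/s8.png",a[:600])
```

```text
t 11.5 grasp [ 525.7 -147.2   97.4] yA -59.0 q [-0.48  0.37  0.8   1.87 -0.3   1.03 -0.59] F [-2.3 -2.2 -1.2] w 58.4
shift cm [ 1.25 -0.   -0.07] yaw 0.0
```

View pics/s8.png

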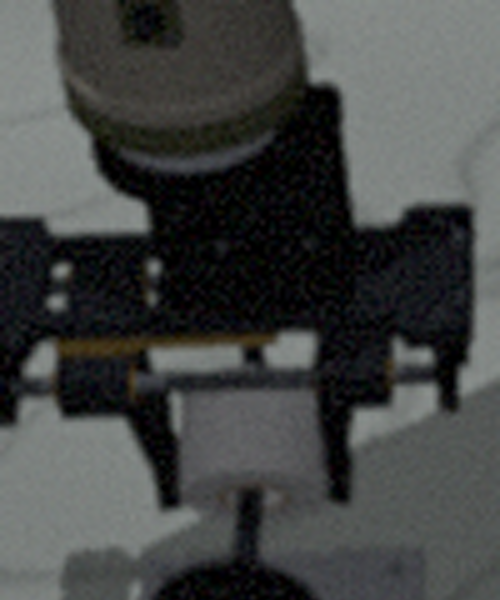

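Drag has risen to about 3 N. The leading rim is low and riding on the bar top, so I'll raise the leading end to let the roll level out.

>>> {"api": "servo_tool", "payload": {
  "rows": [
    [0,0,-0.1,0,50],
    [0,0,-0.2,0,50],
    [0,0,-0.3,0,50],
    [0,0,-0.4,0,50],
    [0,0,-0.5,0,50],
    [0.05,0,-0.55,0,50],
    [0.1,0,-0.6,0,50],
    [0.15,0,-0.6,0,50],
    [0.2,0,-0.6,0,50],
    [0.2,0,-0.6,0,50]
  ],
  "grip_force": 5
}}

```text
time_s: 12.55
position: [528.1, -145.2, 267.4]
ee_rot: [0.002, 0.964, 0.268, -0.002]
force: [-1.4, -1.5, -2.4]
width: 57.8
```

Run:
```python
from h import *
to(*H(60,0,98),-59)
a=shot("scene","s9",(160,80,260,230),5);
cv2.imwrite("pics/s9.png",a[:600])
```

```text
t 12.55 grasp [ 527.7 -145.9  103.4] yA -58.9 q [-0.49  0.36  0.8   1.86 -0.29  1.04 -0.6 ] F [-1.4 -1.5 -2.4] w 57.8
shift cm [1.02 0.01 0.53] yaw 0.1
```

View pics/s9.png

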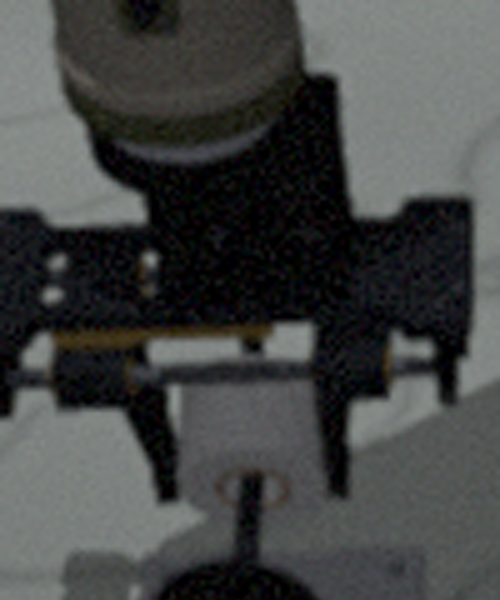

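Ellipse of the hole is fuller (crop 75x40 px at (252,488)), so the tilt is now about 72°. I'll pull on level.

>>> {"api": "servo_tool", "payload": {
  "rows": [
    [0.1,0,0,0,50],
    [0.2,0,0.05,0,50],
    [0.3,0,0.1,0,50],
    [0.4,0,0.15,0,50],
    [0.5,0,0.2,0,50],
    [0.6,0,0.2,0,50],
    [0.7,0,0.2,0,50],
    [0.8,0,0.2,0,50],
    [0.9,0,0.2,0,50],
    [1,0,0.2,0,50]
  ],
  "grip_force": 5
}}

```text
time_s: 13.6
position: [536.6, -140.1, 265.2]
ee_rot: [0.002, 0.964, 0.268, -0.002]
force: [-1.1, -0.9, -1.5]
width: 58.5
```

Run:
```python
from h import *
to(*H(60,0,98),-59)
a=shot("scene","s10",(160,80,260,230),5);
cv2.imwrite("pics/s10.png",a[:600])
```

```text
t 13.6 grasp [ 536.1 -140.9  101.3] yA -59.0 q [-0.49  0.38  0.79  1.84 -0.3   1.05 -0.6 ] F [-1.1 -0.9 -1.5] w 58.5
shift cm [0.04 0.   0.32] yaw 0.0
```

View pics/s10.png

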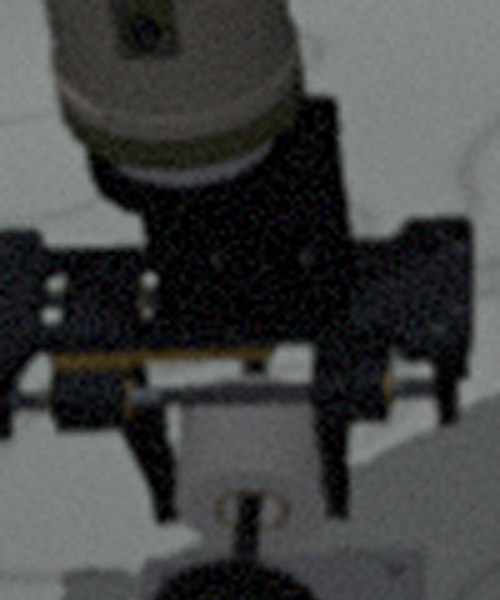

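Run:
```python
from h import *
for pz in(88,91,94,97):
  for ph in (70,75):
    p=np.radians(ph)
    print(pz,ph,proj("scene",[H(60+12.5*np.sin(p),0,pz-12.5*np.cos(p)),H(60,0,101.3-18)])+[.6,1.3])
```

```text
88 70 [[210.16376878 185.65559161]
 [210.5438774  181.7224996 ]]
88 75 [[210.08669979 185.39034699]
 [210.5438774  181.7224996 ]]
91 70 [[209.96989031 184.55780611]
 [210.5438774  181.7224996 ]]
91 75 [[209.89251977 184.29119212]
 [210.5438774  181.7224996 ]]
94 70 [[209.77528541 183.45601706]
 [210.5438774  181.7224996 ]]
94 75 [[209.69761158 183.18802532]
 [210.5438774  181.7224996 ]]
97 70 [[209.57994988 182.35020192]
 [210.5438774  181.7224996 ]]
97 75 [[209.501971   182.08082396]
 [210.5438774  181.7224996 ]]
```

>>> {"api": "servo_tool", "payload": {
  "rows": [
    [0.2,0,0,0,50],
    [0.4,0,0,0,50],
    [0.6,0,0,0,50],
    [0.8,0,0,0,50],
    [1,0,0,0,50],
    [1.2,0,0,0,50],
    [1.3,0,0,0,50],
    [1.4,0,0,0,50],
    [1.5,0,0,0,50],
    [1.5,0,0,0,50]
  ],
  "grip_force": 5
}}

```text
time_s: 14.65
position: [549.7, -132.2, 265.2]
ee_rot: [0.002, 0.963, 0.268, -0.002]
force: [0.3, -0.8, -0.7]
width: 58.5
```

Run:
```python
from h import *
to(*H(75,0,98),-59)
a=shot("scene","s11",(160,90,260,210),5)
```

```text
t 14.65 grasp [ 549.3 -132.9  101.2] yA -58.9 q [-0.49  0.41  0.78  1.82 -0.32  1.05 -0.61] F [ 0.3 -0.8 -0.7] w 58.5
shift cm [0.   0.01 0.32] yaw 0.1
```

View pics/s11.png

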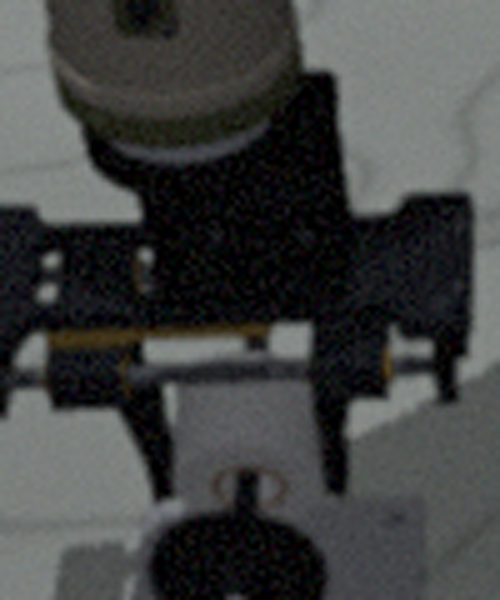

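The roll is on the straight bar with the rod inside its bore (hole at crop (250,488)). I'll let go so that it hangs level, then look.

>>> {"api": "servo_tool", "payload": {
  "rows": [
    [0,0,0.3,0,50],
    [0,0,0.6,0,50],
    [0,0,0.6,0,70],
    [0,0,0.6,0,85],
    [0,0,0.6,0,100],
    [0,0,0.6,0,100],
    [0,0,0.3,0,100],
    [0,0,0,0,100],
    [0,0,0,0,100],
    [0,0,0,0,100]
  ]
}}

```text
time_s: 15.7
position: [549.7, -132.2, 265.4]
ee_rot: [0.002, 0.963, 0.268, -0.002]
force: [0.6, 0.1, 0.1]
width: 86.9
```

Run:
```python
from h import *
to(*H(75,0,98),-59)
a=shot("scene","s12",(160,90,260,210),5)
b=shot("top","t12",(400,170,520,290),5)
```

```text
t 15.7 grasp [ 549.3 -132.9  101.4] yA -58.9 q [-0.49  0.4   0.78  1.82 -0.32  1.05 -0.61] F [0.6 0.1 0.1] w 86.9
shift cm [-0.01  0.    0.34] yaw 0.1
```

View pics/s12.png

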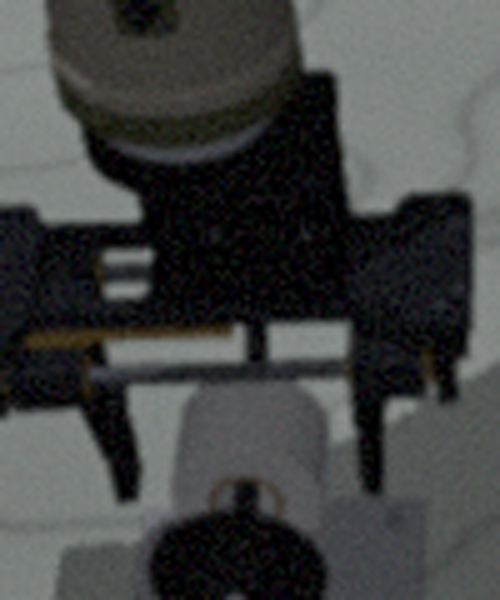

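View pics/t12.png

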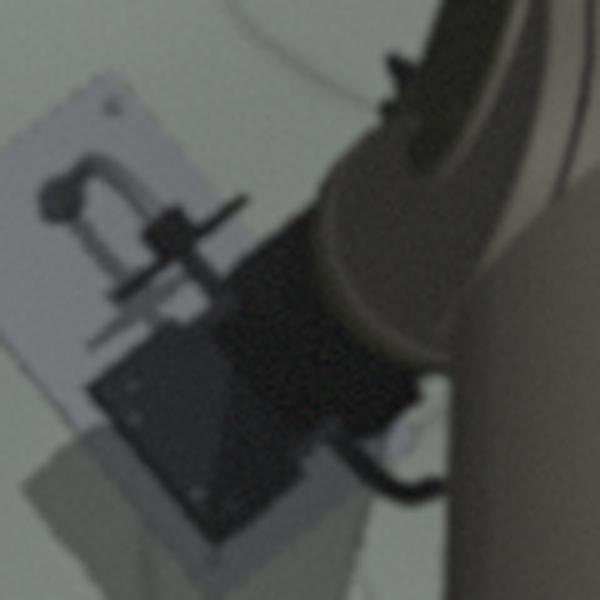

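Run:
```python
from h import *
p=plane("scene",(209.0,188.7),82.5);u=np.array([np.cos(np.radians(A)),np.sin(np.radians(A))])
print(p,(p[:2]-O)@u)
to(*H(55,0,90),-59)
```

```text
[ 556.26411467 -129.48186773   82.5       ] 82.7777105741448
t 15.8 grasp [ 549.2 -132.9  101.2] yA -58.9 q [-0.49  0.41  0.78  1.82 -0.32  1.05 -0.61] F [ 0.2  0.6 -0.8] w 86.9
shift cm [-1.99  0.01  1.13] yaw 0.1
```

>>> {"api": "servo_tool", "payload": {
  "rows": [
    [-0.6,0,0.6,0.1,100],
    [-1.3,0,1.2,0.1,100],
    [-1.3,0,1.3,0.1,100],
    [-1.3,0,1.3,0.1,100],
    [-1.3,0,1.3,0.1,50],
    [-1.3,0,1.3,0.1,50],
    [-1.3,0,1.3,0.1,50],
    [-1.3,0,1.3,0.1,50],
    [-1.3,0,1.3,0.1,50],
    [-1.3,0,1.1,0.1,50]
  ],
  "grip_force": 8
}}

```text
time_s: 16.8
position: [538.4, -138.8, 254.1]
ee_rot: [0.002, 0.964, 0.267, -0.002]
force: [0.2, -0.2, -0.2]
width: 59.9
```

>>> {"api": "servo_tool", "payload": {
  "rows": [
    [0,0,-0.3,0,50],
    [0.3,0,-0.4,0,50],
    [0.8,0,-0.4,0,50],
    [1.3,0,-0.4,0,50],
    [1.8,0,-0.4,0,50],
    [2.3,0,-0.4,0,50],
    [2.8,0,-0.4,0,50],
    [3.2,0,-0.4,0,50],
    [3.6,0,-0.4,0,50],
    [3.8,0,-0.4,0,50]
  ]
}}

```text
time_s: 17.8
position: [571.3, -119.0, 257.8]
ee_rot: [0.002, 0.964, 0.267, -0.002]
force: [-0.3, -0.4, -2.1]
width: 59.8
```

Run:
```python
from h import *
to(*H(109,0,90),-59)
a=shot("scene","s13",(160,90,260,210),5)
```

```text
t 17.8 grasp [ 570.7 -119.7   93.8] yA -59.0 q [-0.48  0.46  0.76  1.77 -0.35  1.06 -0.63] F [-0.3 -0.4 -2.1] w 59.8
shift cm [0.88 0.03 0.38] yaw -0.0
```

View pics/s13.png

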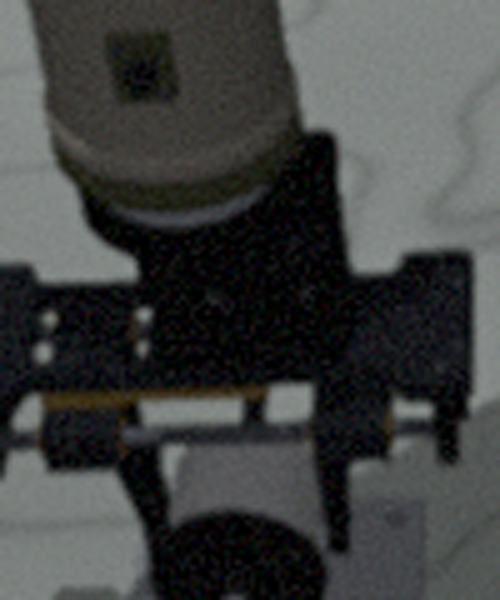

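>>> {"api": "servo_tool", "payload": {
  "rows": [
    [0.2,0,0,0,50],
    [0.4,0,0,0,50],
    [0.6,0,0,0,50],
    [0.7,0,0,0,50],
    [0.8,0,0,0,50],
    [0.9,0,0,0,50],
    [1,0,0,0,50],
    [1.05,0,0,0,50],
    [1.1,0,0,0,50],
    [1.1,0,0,0,50]
  ]
}}

```text
time_s: 18.85
position: [579.4, -114.7, 257.3]
ee_rot: [0.002, 0.964, 0.266, -0.004]
force: [-11.5, -4.1, 2.7]
width: 59.9
```

Run:
```python
from h import *
to(*H(109,0,90),-59)
```

```text
t 18.85 grasp [ 578.2 -115.6   93.3] yA -59.1 q [-0.48  0.47  0.76  1.75 -0.36  1.07 -0.64] F [-11.5  -4.1   2.7] w 59.9
shift cm [0.04 0.   0.33] yaw -0.1
```

The roll is against the disc: about 12 N, stopped at the expected place. I'll ease down to hanging and release.

>>> {"api": "servo_tool", "payload": {
  "rows": [
    [0,0,0,0,50],
    [0,0,0.15,0,50],
    [0,0,0.3,0,50],
    [0,0,0.45,0,50],
    [0,0,0.5,0,50],
    [0,0,0.5,0,65],
    [0,0,0.5,0,75],
    [0,0,0.5,0,85],
    [0,0,0.5,0,100],
    [0,0,0.5,0,100]
  ]
}}

```text
time_s: 19.85
position: [579.5, -114.5, 252.4]
ee_rot: [0.002, 0.964, 0.266, -0.004]
force: [0.6, 0.2, -0.3]
width: 81.5
```

>>> {"api": "servo_tool", "payload": {
  "rows": [
    [0,0,-0.5,0,100],
    [0,0,-2,0,100],
    [0,0,-4,0,100],
    [0,0,-7,0,100],
    [0,0,-10,0,100],
    [-3,0,-10,0,100],
    [-7,0,-10,0,100],
    [-11,0,-10,0,100],
    [-15,0,-10,0,100],
    [-17,0,-10,0,100]
  ]
}}

```text
time_s: 20.85
position: [431.6, -203.8, 354.7]
ee_rot: [0.001, 0.964, 0.265, -0.003]
force: [0.6, 1.5, 0.4]
width: 87.1
```

Run:
```python
from h import *
to(*H(109,0,90),-59)
a=shot("scene","s14",(160,120,260,240),5)
b=shot("top","t14",(380,170,500,290),5)
```

```text
t 20.85 grasp [ 430.6 -204.4  190.7] yA -59.3 q [-0.55  0.02  0.92  1.94 -0.01  1.19 -0.66] F [0.6 1.5 0.4] w 87.1
shift cm [17.32 -0.11  9.94] yaw -0.3
```

View pics/s14.png

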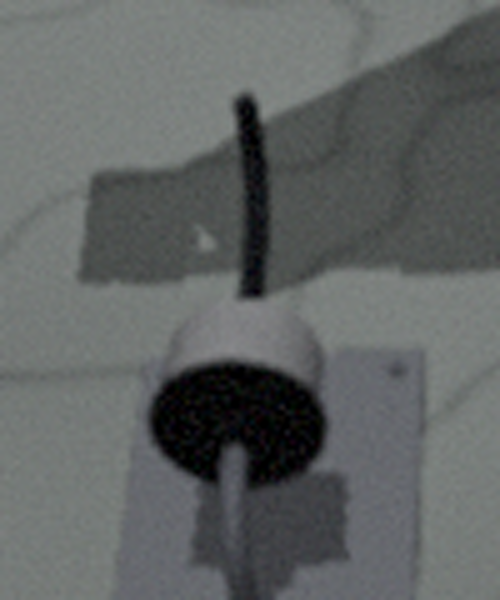

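View pics/t14.png

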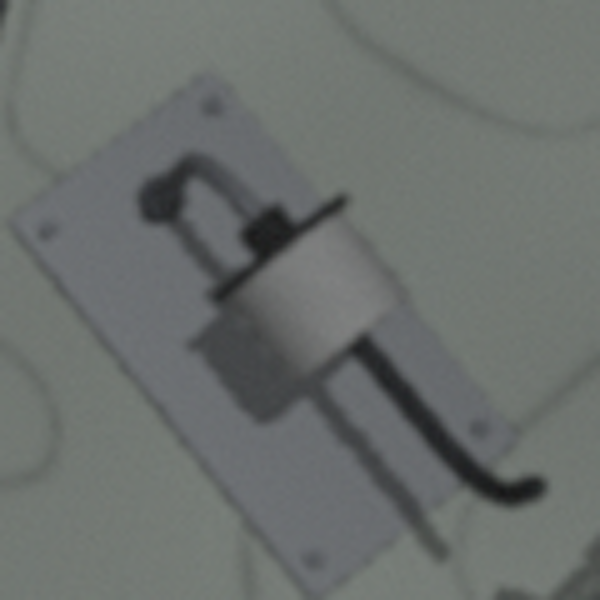

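Run:
```python
from h import *
im=cv2.imread("pics/t14_full.png")
z=cv2.resize(im[205:255,415:470],None,fx=11,fy=11,interpolation=cv2.INTER_CUBIC)
z=cv2.convertScaleAbs(z,alpha=1.8);cv2.imwrite("pics/z14.png",z)
print("axis pts px x=85,126,130 top gen z=112.5", (proj("top",[H(x,0,112.5) for x in(85,126,130)])))
P=proj("top",[H(x,0,112.5) for x in np.arange(70,140,1)])
g=cv2.cvtColor(cv2.GaussianBlur(im,(3,3),0),cv2.COLOR_BGR2GRAY)
for x,p in zip(np.arange(70,140,1),P):print(x,g[int(round(p[1])),int(round(p[0]))],end="; ")
```

```text
axis pts px x=85,126,130 top gen z=112.5 [[453.65176385 234.95476956]
 [440.27511963 218.96297388]
 [438.97808607 217.41412991]]
70 101; 71 99; 72 99; 73 99; 74 99; 75 99; 76 104; 77 98; 78 98; 79 104; 80 96; 81 96; 82 102; 83 96; 84 106; 85 106; 86 108; 87 119; 88 119; 89 126; 90 126; 91 126; 92 125; 93 125; 94 124; 95 124; 96 124; 97 124; 98 124; 99 125; 100 125; 101 125; 102 125; 103 125; 104 125; 105 126; 106 126; 107 126; 108 126; 109 126; 110 126; 111 126; 112 125; 113 125; 114 126; 115 124; 116 124; 117 124; 118 124; 119 124; 120 124; 121 124; 122 124; 123 124; 124 124; 125 124; 126 120; 127 120; 128 111; 129 95; 130 73; 131 73; 132 54; 133 44; 134 44; 135 39; 136 39; 137 39; 138 39; 139 39;
```

View pics/z14.png

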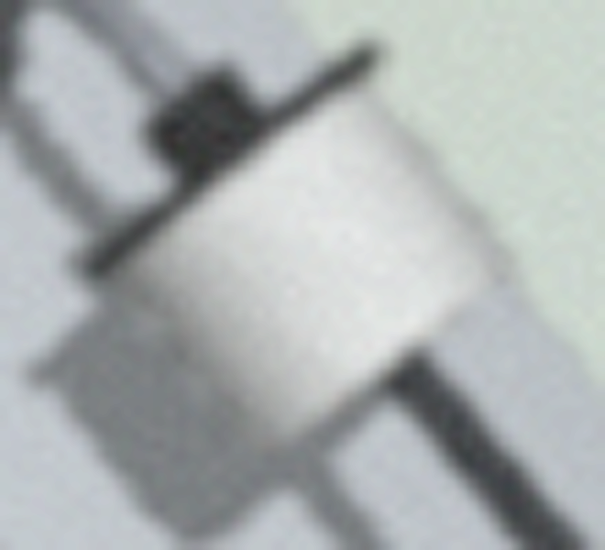

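The top view shows the roll's face flush with the disc: white runs straight to black at about x = 130, and the free face is near x = 86. I'll check that it is at rest and the bystanders haven't moved, then hand in.

Run:
```python
from h import *
a=shot("top","t15");b=cv2.imread("pics/top0.png")
d=cv2.absdiff(cv2.GaussianBlur(a,(5,5),0),cv2.GaussianBlur(b,(5,5),0)).max(2)
print("rest diff near roll", cv2.absdiff(cv2.GaussianBlur(a,(5,5),0),cv2.GaussianBlur(cv2.imread("pics/t14_full.png"),(5,5),0)).max(2)[200:260,410:475].max())
for n,(x,y) in dict(tape=(302,308),plate=(231,210),carton=(294,188),jar=(412,336),tipbox=(354,155),marker=(298,360),orange=(164,255),yellow=(195,355)).items():
    print(n,d[y-28:y+28,x-28:x+28].max())
s,p,R=st();print(s["time_s"],s["force"],abs(s["dq"]).max())
```

```text
rest diff near roll 2
tape 6
plate 6
carton 6
jar 6
tipbox 6
marker 6
orange 6
yellow 6
21.0 [0.60415045 0.0130377  0.57113549] 0.04463429668389792
```

```bash
python3 -c "
from bench import ctrl
print(ctrl.hand_in())"
```

```text
the job is handed in; nothing more can be done
None
```

The label roll is hanging on the level bar, home against the black disc as far as the cameras can show. I handed the job in at about 21 s of the 58 s allowed.

**What I did**
1. I gripped the white roll from above, lowered it over the upright end and let go; it dropped onto the bend and leaned about 40°.
2. I took it again lightly (5 N) by its disc-side end and eased it round the bend. It turned in the grip, with at most about 3.5 N of force in the readings between moves.
3. I let it hang level on the bar, then took it a third time by the middle and slid it in. It stopped against the disc at about 12 N, where expected.
4. I lowered it to hang, opened the gripper and moved clear.

**Last checks**
- **Seating:** in the top view the roll's face meets the disc with no visible gap, and its free end is at about holder x = 86 mm, where 85 mm is ideal. The picture resolves about 2.6 mm per pixel, so a gap under about 1 mm would not show. I did not push it again.
- **At rest:** pictures taken moments apart show no movement of the roll.
- **Bystanders:** the six bystanders and the orange and yellow look-alikes are unchanged from the first picture.
- **Disagreements:** the holder tip measured 138 mm high against the stated 142 mm, and the scene camera was off by about 1.3 pixels. I corrected the scene-camera measurements of the roll on the holder for this.

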